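Close an air sampler over an open agar plate

TASK

Get the air sampler ready: lift the lid off the agar plate that sits on it and lay the lid, same way up, inside the steel tray. Then put the perforated sampling head over the plate, turn it by its knurled collar until its hidden keyways drop over the three pins, push it fully home against the sprung seal without forcing it, and finish while still holding it pressed home, so that I can start the pump. Leave the plate stack, the hand lens and the marker where they are.

Things in the scene. Friction and masses are not known exactly. Their poses are not given: they have to be found in the camera images.
- sampler: air sampler, a white bench-top housing 150 x 130 x 95 mm (x, y, z), fixed; origin at the centre of its underside, +z up; the plate seat stands on the centre of its top face, 95 mm above the bench; a black carrying handle on its +x side, 60 mm up, sticks out 27 mm
- seat_axis (a point): upright axis of the plate seat, level with the housing's top face, 95 mm above the bench; axes as sampler. Measured up from here: flange of radius 41 mm, 9 mm high, whose flat top is the stop for the fully home head; spigot of radius 28 mm up to 26 mm, tapering to radius 26.8 at 29 mm; the open agar plate on it, radius 26.5, rim at 38 mm, pink agar 3 mm below the rim
- pin_ring (a point): point on the same axis, level with the tops of the pins (18 mm above seat_axis). Three radial steel pins, 4 mm thick, 120 degrees apart, stick out of the spigot to 33 mm from the axis. Their directions round the axis differ from run to run and are not given by any of these axes
- seal (a joint): sprung rubber seal ring of radius 33 mm round the foot of the spigot, in the flange; how far it is pressed down, m: 0 free (its top then 12 mm above seat_axis, 3 mm above the flange), about 0.003 when the head stands on the flange; pressing it starts at 4 N and takes about 12 N at 3 mm, and it springs the head back up when the push ends
- lid: clear plastic lid of the agar plate, loose, 15 g; radius 29 mm, 8.5 mm high, with a raised centre of radius 21 mm up to 11.5 mm; hollow below, 1.5 mm wall; origin at the centre of its lower edge, +z up when it is the right way up. It starts on the plate with its lower edge 31 mm above seat_axis. Gripped across its outside (58 mm). With it on, the head cannot go home
- head: sampling head, loose aluminium cap, 33 mm high, 130 to 210 g, standing on the bench; origin at the centre of its lower edge, +z up. Up to 16 mm: smooth skirt of radius 36 mm; above: the knurled collar. Bore of radius 29.5 mm (30.5 in the lowest 2 mm), 31 mm deep. On the spigot its lower edge rides on the pin tops (18 mm above seat_axis) until keyed, then drops to the free seal (12 mm); fully home it stands on the flange (9 mm)
- collar (a point): centre of the head's knurled collar, 25 mm above the lower edge: radius 31 mm (62 mm across), 17 mm high, closed on top by the sieve; grip and turn it here. In the skirt below are three keyways 9 mm wide, 120 degrees apart, open at the lower edge, invisible from outside and not marked; a third of a turn either way is sure to bring them over the pins
- tray: fixed shallow steel tray, 140 x 140 mm outside, floor 2 mm thick, rim 3 mm thick and 7 mm high; origin at the centre of its underside, edges along its x and y
- dish_stack: bystander: stack of five pink agar plates, radius 45 mm, 75 mm high; origin at the centre of its underside
- magnifier: bystander: round hand magnifier lying flat, lens radius 39 mm, handle 100 mm long towards its -x, 12 mm high; origin under the lens centre
- marker: bystander: black and white marker pen lying flat, 135 mm long along its x, 17 mm high; origin under its middle
Things that resemble listed ones, but are neither listed nor needed, are in the scene too. Several things look just like the tray: the one meant starts farthest to the robot's left. There is more than one size of the lid; the job needs the larger.

How it is judged:
On the way, in this order (a step that is already met when the one before it is completed fails the run):
1. the lid lies the right way up inside the tray, let go (x of lid in the frame of tray between -0.041 and 0.041 m and y of lid in the frame of tray between -0.041 and 0.041 m and z of lid in the frame of tray below 0.006 m and angle between lid's own z axis and vertical below 0.1 rad and contact force between the fingers and lid below 0.05 N), for 0.2 s.
2. the head's keyways have dropped over the pins (horizontal distance between head and seat_axis below 0.004 m and z of head in the frame of seat_axis below 0.015 m and angle between head's own z axis and vertical below 0.1 rad), for 0.1 s.
At the end, for the whole second after the job is handed in: the sampling head sits over the pins, its lower edge within 1.2 mm of the flange, centred within 3 mm and level within 3 degrees, the seal pressed down at least 1.8 mm and the fingers still bearing on the head; the lid lies the right way up on the tray's floor, wholly inside the rim (horizontal distance between head and seat_axis below 0.003 m and z of head in the frame of seat_axis below 0.0102 m and angle between head's own z axis and vertical below 0.05 rad and value of joint seal above 0.0018 m and contact force between the fingers and head above 3 N and x of lid in the frame of tray between -0.041 and 0.041 m and y of lid in the frame of tray between -0.041 and 0.041 m and z of lid in the frame of tray below 0.006 m and angle between lid's own z axis and vertical below 0.1 rad); the arm keeps its last pose, push and grip.
It fails at once if the head is forced: pressed or wrenched on the sampler's seat and pins with more than 100 N (contact force between head and sampler above 100 N).
It fails at once if the stack of plates, the hand lens or the marker is shifted by more than 30 mm (distance of any of dish_stack, magnifier, marker from where it was at the start of the episode above 0.03 m).
It also fails if it takes over 64 s, if anything falls off the work surface, if the arm or the gripper's body presses on something with over 40 N, if the wrist force passes 120 N, or if a joint passes its speed limit or range.

ROBOT

A 6-joint arm with a two-finger parallel gripper is mounted at the origin on the work surface. World frame = base frame: x ahead of the robot, y to its left, z up, the work surface at z = 0. Lengths are in m, angles in rad, forces in N, time in s.
With the tool pointing down it reaches from about 0.35 to 0.975 m from the base axis. Payload 4.9 kg.
Tool frame: the origin (TCP) lies midway between the tips of the shut fingers; the grasp point (between the pads) lies ctrl.tcp_to_grasp behind it (ctrl.tcp_to_grasp is the distance from the TCP to the grasp point, in m); z points along the fingers, y is the direction in which the jaws open and shut (so a half turn about z gives the same grasp; the last joint's range is limited). The gripper opens to 85 mm and grips with 20 to 120 N. Pads are 22 mm wide; open, the fingers measure 114 mm over their backs; the gripper's body (76 mm by 85 mm) begins 54 mm behind the grasp point. The pads swing forward as they close: fully open they stand 13 mm farther back than shut.
Start: joints at [-1.258, 0.053, 1.613, -0, 1.476, -0.119], TCP at [0.262, -0.568, 0.231] pointing down, gripper open.
Joint ranges: [-3.01, 3.01], [-1.01, 2.22], [0.06, 2.58], [-1.02, 4.17], [0.09, 2.62], [-3.14, 3.14]. Speed limits (rad/s): [2.57, 2.57, 3.14, 3.14, 3.14, 3.14].

INTERFACE

Orientations are given as a rotation vector (axis times angle).
In Python, from station import ctrl, get_image, calibration, finish_job, models gives the robot as it stands.
- The arm moves only by the shell command python3 -m creep 'ROWS' [FORCE]. ROWS is JSON, a list of rows, each a list of 7 numbers: the opening, from 0 (shut) to 1 (fully open), then the shift along the tool's x, y, z in m, then the turn, a rotation vector about the tool's x, y, z in degrees. A call has 1 to 20 rows; each row shifts and turns the commanded pose from where the row before left it, along the tool's axes as they then stand; what a row does not reach is not made up. A row lasts 1/10 s, in which the tool goes at most 50 mm and 8.59 degrees, less where a joint would pass 70% of its speed; a pose out of reach is approached as far as the arm can. A call with a gripper value outside its range is refused whole. The fingers move at their own pace and stop on an object; FORCE is the grip in N (left out, the last holds). Time passes only in rows, so rows that do not move let the fingers close. It gives the time, the measured TCP pose, the force and the opening at its end, in the units of the state.
- ctrl.get_obs(): the state, without advancing time (a new reading comes with each control period).
- get_image(name): name is "scene" or "top"; returns the picture (420x560x3 uint8, red, green, blue); there is no depth.
- calibration(name): a dict with "mtx" (3x3 intrinsics, pixels), "R" (3x3) and "t" (3): a world point X has camera coordinates R X + t. Camera axes: x right, y down, z forward; pixel columns grow to the right and rows downward; lengths in m; the calibration is good to about 2 mm. A picture is of the moment at which its call begins. calibration takes no time and is no camera call.
- finish_job(): hands the job in, once; it reports no verdict.
Trained networks look in the newest picture that a camera, given by its name, has taken for a name from the list of things; names that differ only in an ending like _2 or _b are one class to them, and where a whole thing is asked for, a point or a joint stands for the part that bears it (a point fixed in the world has none). Each returns a list of dicts, best first, with "conf" (0 to 1); they miss things now and then, are a little off and sometimes report something else, mostly with a low value. They report only what shows in the picture. A call takes as long as a camera call. They do not tell look-alikes from the thing itself.
- models.search_frame(camera, name): "extent" ([left, top, right, bottom] in pixels, round what is visible of it).
The state is a dict: "t": time; "q": joint angles; "dq": joint speeds; "effort": joint torques, N m; "tool_pos": TCP position; "tool_rot": TCP orientation; "contact_force": force on the tool from outside, world axes, zero at the start; "wrist_torque": the same for the moment, N m; "opening": finger opening in m.
Only numpy, scipy, OpenCV 4.12 (cv2) and the standard library are available. Lean on these libraries where they do the work, as an engineer would, in place of code of your own. Each camera call takes 0.05 s, during which the arm holds its last target. There are 200 camera calls.

## Working session

There is one attempt and no reset: what is moved stays moved. The work goes in short steps, Python scripts to look and compute and a shell command to move; the robot and the scene stay as the last step left them, time stands still between calls to the robot, and variables do not carry over. Pictures are saved under pics/ and viewed, about 8 in all and at most 12, crops included, and the job is handed in when it is done.

```bash
mkdir -p pics; ls
python3 - <<'E'
from station import ctrl,get_image,calibration,models
import cv2,numpy as np
for c in("scene","top"):
    im=get_image(c); cv2.imwrite(f"pics/{c}0.png",im[:,:,::-1])
    k=calibration(c); print(c,k["mtx"].tolist(),k["R"].tolist(),k["t"].tolist())
    for n in("sampler","lid","head","tray","dish_stack","magnifier","marker"):
        print(n,[(np.round(d["extent"]).astype(int).tolist(),round(d["conf"],2)) for d in models.search_frame(c,n)])
o=ctrl.get_obs();print(o,ctrl.tcp_to_grasp)
E
```

```text
pics
scene [[400.49274482173985, 0.0, 275.95236187926264], [0.0, 400.49274482173985, 214.12416392093996], [0.0, 0.0, 1.0]] [[0.28619160436625557, 0.958172409106864, 4.076362424748687e-06], [0.6972456436496517, -0.2082538084590627, -0.6859146183555785], [-0.6572236133933804, 0.19630584731139353, -0.7276820296733348]] [-0.09135678631637109, -0.3279893697205969, 1.398834553795848]
sampler [([280, 204, 335, 274], 0.92)]
lid [([363, 248, 382, 262], 0.69), ([297, 203, 322, 225], 0.67)]
head [([386, 186, 412, 210], 0.55)]
tray [([165, 206, 235, 265], 0.65)]
dish_stack [([412, 236, 457, 286], 0.6)]
magnifier [([202, 301, 251, 377], 0.96)]
marker [([256, 182, 275, 217], 0.63), ([276, 201, 337, 275], 0.49)]
top [[397.99955463991546, 0.0, 285.3856955703855], [0.0, 397.99955463991546, 211.1747651740103], [0.0, 0.0, 1.0]] [[-0.007805136752894334, -0.9998549963109519, -0.015134932847394247], [-0.9930988393079516, 0.009521824330612527, -0.11689324286123892], [0.11702040508162773, 0.014118116497729758, -0.9930291554537]] [-0.05586584777756935, 0.5665496083513866, 0.9285608108828091]
sampler [([224, 
[... 293 characters left out ...]
288, 310], 0.81)]
{'t': 0.8, 'q': array([-1.25800824e+00,  5.26522367e-02,  1.61283123e+00,  3.28745286e-06,
        1.47600885e+00, -1.18980336e-01]), 'dq': array([ 1.22831505e-05, -1.56634402e-04, -1.88449971e-04, -7.79723024e-04,
        2.14112248e-03, -7.37022494e-05]), 'effort': array([-5.01539416e-04, -3.93638778e+01, -3.70442784e+01, -3.59256194e-05,
        3.14238450e-04, -8.07458900e-07]), 'tool_pos': array([ 0.26156357, -0.5676446 ,  0.23137435]), 'tool_rot': array([3.06857088e+00, 6.72942530e-01, 2.03652007e-05]), 'contact_force': array([-0.57374488, -0.13975811, -0.07481809]), 'wrist_torque': array([ 0.02205979,  0.04675732, -0.00281242]), 'opening': 0.08541347681470826} 0.0187
```

Run:
```python
import cv2,numpy as np
a=cv2.imread("pics/scene0.png");b=cv2.imread("pics/top0.png")
cv2.imwrite("pics/a.png",cv2.resize(a[150:400,150:480],None,fx=2.4,fy=2.4,interpolation=cv2.INTER_CUBIC))
cv2.imwrite("pics/b.png",cv2.resize(b[90:330,110:500],None,fx=2,fy=2,interpolation=cv2.INTER_CUBIC))
```

```text
(no output)
```

View pics/a.png

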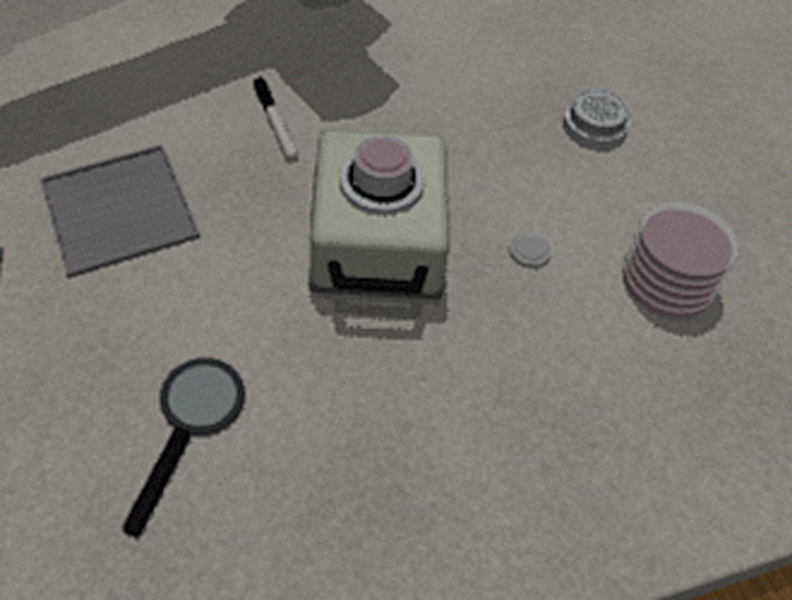

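View pics/b.png

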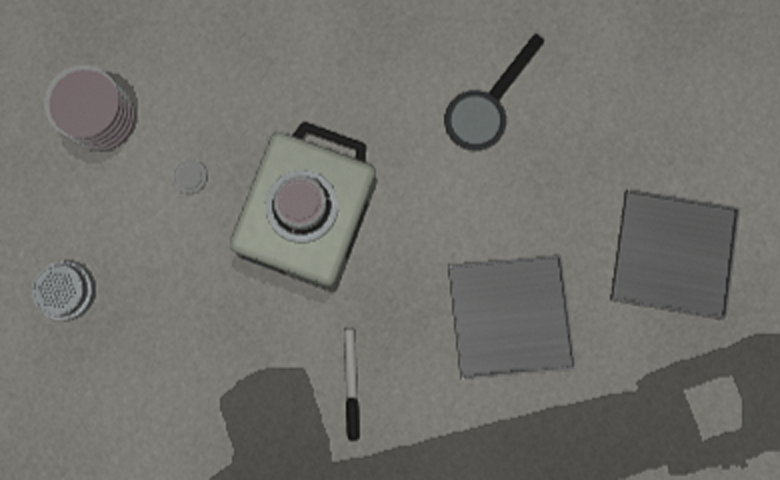

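The top view shows the sampler with the pink plate and lid at crop (301,203), and the head at (64,290). The leftmost of the two trays in view is centred near (511,316). The small decoy lid is at (190,177). In the top image, left is +y.

```bash
cat > h.py <<'E'
import numpy as np,cv2
from station import ctrl,get_image,calibration,models
from scipy.spatial.transform import Rotation as Ro
def px(c,uv,z):
    k=calibration(c);R=k["R"];C=-R.T@k["t"];d=R.T@np.linalg.inv(k["mtx"])@np.array([*uv,1.]);return (C+d*(z-C[2])/d[2])
def pr(c,X):
    k=calibration(c);p=k["mtx"]@(k["R"]@np.array(X)+k["t"]);return p[:2]/p[2]
def go(target,yaw=None):
    "tool-frame shift (m) and z turn (deg) to target; yaw=direction of tool y in deg (mod 180)"
    o=ctrl.get_obs();R=Ro.from_rotvec(o["tool_rot"]).as_matrix()
    y=np.degrees(np.arctan2(R[1,1],R[0,1]))
    print("t",round(o["t"],2),"pos",o["tool_pos"].round(4),"yaw_y",y.round(2),"tilt",(R[:,2]+[0,0,1]).round(4),"F",o["contact_force"].round(1),"op",round(o["opening"],4),"q6",o["q"][5].round(3))
    if target is not None: print(" shift tool",(R.T@(np.array(target)-o["tool_pos"])).round(4))
    if yaw is not None: print(" turn z deg",-(((yaw-y)+90)%180-90))
E
python3 - <<'E'
from h import *
T=lambda u,v:(110+u/2,90+v/2)
S=lambda u,v:(150+u/2.4,150+v/2.4)
print("flange top",px("top",T(302,206.5),.104),"scene",px("scene",S(382,182),.104))
print("head top",px("top",T(62,289),.033),"skirt",px("top",T(70,291),.010),"scene sieve",px("scene",S(602,111),.033))
for t in([(448,264),(560,255),(573,367),(460,378)],[(627,190),(738,208),(723,318),(612,299)]):
    P=np.array([px("top",T(*p),.007) for p in t]);print("tray",P.mean(0),P.round(3).tolist())
print("tray scene",np.mean([px("scene",S(*p),.007) for p in [(42,181),(162,147),(199,236),(69,274)]],0))
print("stack",px("top",T(84,103),.075),"small lid",px("top",T(190,177),.008),"marker",px("top",T(350,328),.01),px("top",T(353,438),.01),"mag",px("top",T(475,119),.01))
for c in("top","scene"):
    im=cv2.imread(f"pics/{c}0.png");h=cv2.cvtColor(im,cv2.COLOR_BGR2HSV).astype(int)
    b=im.astype(int);m=((b[...,2]-b[...,1])>14).astype(np.uint8)
    n,l,st,ce=cv2.connectedComponentsWithStats(m)
    for i in range(1,n):
        if st[i,4]>60: print(c,st[i].tolist(),ce[i].round(1), px(c,ce[i],.1345).round(4))
print("pred lid top centre",pr("top",px("top",T(302,206.5),.104)+[0,0,.0335]))
a=cv2.imread("pics/scene0.png");b=cv2.imread("pics/top0.png")
c=np.hstack([cv2.resize(a,(400,300)),cv2.resize(b,(400,300))]);cv2.imwrite("pics/full.png",c)
E
```

```text
flange top [ 0.59877542 -0.00726176  0.104     ] scene [ 0.60929231 -0.00689459  0.104     ]
head top [0.51271834 0.28788897 0.033     ] skirt [0.5115884  0.28660207 0.01      ] scene sieve [0.52104849 0.29449518 0.033     ]
tray [ 0.4770684  -0.25475444  0.007     ] [[0.541, -0.18, 0.007], [0.551, -0.318, 0.007], [0.414, -0.329, 0.007], [0.402, -0.192, 0.007]]
tray [ 0.5516932  -0.45930043  0.007     ] [[0.631, -0.404, 0.007], [0.607, -0.54, 0.007], [0.472, -0.513, 0.007], [0.496, -0.38, 0.007]]
tray scene [ 0.48319037 -0.25393376  0.007     ]
stack [0.73034176 0.25341499 0.075     ] small lid [0.65348569 0.14072033 0.008     ] marker [ 0.46342807 -0.05870085  0.01      ] [ 0.33196024 -0.06129537  0.01      ] mag [ 0.72329064 -0.21779093  0.01      ]
top [0, 0, 560, 54, 27748] [272.   24.3] [ 0.9844 -0.0349  0.1345]
top [176, 401, 19, 19, 213] [184.2 408.9] [0.1485 0.148  0.1345]
top [259, 409, 23, 11, 150] [268.6 414.6] [ 0.1372 -0.0247  0.1345]
scene [0, 0, 86, 59, 1966] [28.6 17.5] [-0.8067 -0.7491  0.1345]
scene [137, 0, 160, 94, 4305] [239.4  52.4] [-0.2352  0.0266  0.1345]
scene [454, 3, 57, 45, 1138] [485.2  25.6] [-0.1856  1.0378  0.1345]
scene [333, 24, 89, 42, 1409] [371.1  46.1] [-0.1452  0.5099  0.1345]
scene [220, 54, 108, 85, 3282] [261.3  99.6] [0.0998 0.0181 0.1345]
scene [484, 67, 26, 26, 267] [496.5  76.9] [0.1874 0.8075 0.1345]
scene [299, 208, 21, 16, 221] [309.3 215.5] [ 0.6051 -0.007   0.1345]
scene [417, 238, 38, 28, 688] [435.8 251.3] [0.7763 0.2101 0.1345]
scene [417, 262, 29, 12, 67] [430.4 268.8] [0.8121 0.1754 0.1345]
scene [379, 358, 181, 62, 5571] [499.2 398.9] [1.0632 0.1446 0.1345]
pred lid top centre [259.82478331 190.75015622]
```

View pics/full.png

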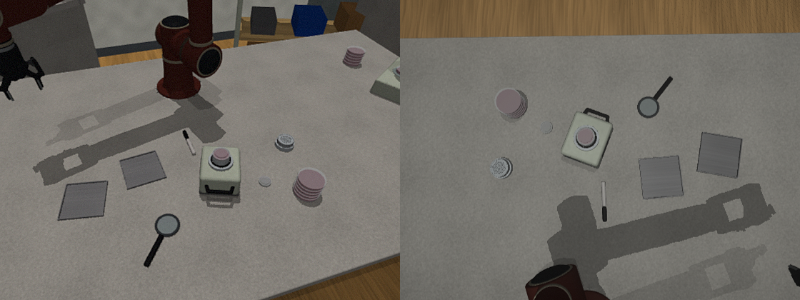

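Only two trays, so the one at about (0.48,-0.254) is the target. First I turn so the jaws lie along x, then go above the lid.

```bash
python3 -m creep '[[1,0,0,0,0,0,-8.15],[1,0,0,0,0,0,-8.15],[1,0,0,0,0,0,-8.15],[1,0,0,0,0,0,-8.15],[1,0,0,0,0,0,-8.15],[1,0,0,0,0,0,-8.15],[1,0,0,0,0,0,-8.15],[1,0,0,0,0,0,-8.15]]' 30
python3 - <<'E'
from h import *
go([.603,-.007,.19],0)
E
```

```text
t: 1.6
tool_pos: [0.2616, -0.5676, 0.2314]
tool_rot: [2.216, 2.227, -0.0]
contact_force: [0.2, -0.3, -0.0]
opening: 0.0852
t 1.6 pos [ 0.2616 -0.5676  0.2314] yaw_y 0.28 tilt [ 0.     -0.0001  0.    ] F [ 0.2 -0.3 -0. ] op 0.0852 q6 -1.263
 shift tool [0.559  0.3442 0.0413]
 turn z deg 0.2779786603049672
```

```bash
python3 -m creep '[[1,0.04,0.0246,0.003,0,0,0],[1,0.04,0.0246,0.003,0,0,0],[1,0.04,0.0246,0.003,0,0,0],[1,0.04,0.0246,0.003,0,0,0],[1,0.04,0.0246,0.003,0,0,0],[1,0.04,0.0246,0.003,0,0,0],[1,0.04,0.0246,0.003,0,0,0],[1,0.04,0.0246,0.003,0,0,0],[1,0.04,0.0246,0.003,0,0,0],[1,0.04,0.0246,0.003,0,0,0],[1,0.04,0.0246,0.003,0,0,0],[1,0.04,0.0246,0.003,0,0,0],[1,0.04,0.0246,0.003,0,0,0],[1,0.04,0.0246,0.003,0,0,0.28],[1,0,0,0,0,0,0]]'
python3 - <<'E'
from h import *
go([.603,-.007,.15],0)
ims=[]
for c in("scene","top"):
    im=get_image(c);cv2.imwrite(f"pics/{c}1.png",im[:,:,::-1])
a=cv2.imread("pics/scene1.png")[120:300,220:400];b=cv2.imread("pics/top1.png")[110:290,180:360]
cv2.imwrite("pics/c1.png",cv2.resize(np.hstack([a,b]),(800,400),interpolation=cv2.INTER_CUBIC))
E
```

```text
t: 3.1
tool_pos: [0.608, -0.0034, 0.1887]
tool_rot: [-2.221, -2.22, -0.002]
contact_force: [-0.3, 0.0, -0.4]
opening: 0.085
t 3.1 pos [ 0.608  -0.0034  0.1887] yaw_y -0.02 tilt [-0.      0.0017  0.    ] F [-0.3  0.  -0.4] op 0.085 q6 -0.129
 shift tool [-0.0036 -0.005   0.0387]
 turn z deg -0.018834871818796728
```

View pics/c1.png

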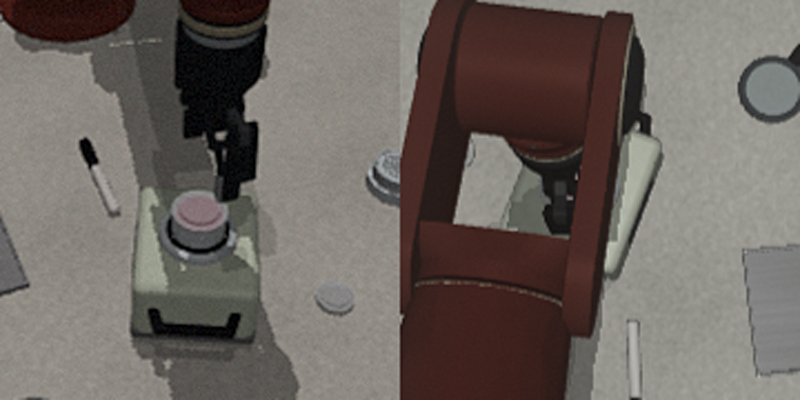

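```bash
python3 - <<'E'
from h import *
S=lambda u,v:(220+u*.45,120+v*.45)
p=ctrl.get_obs()["tool_pos"]
f=lambda P:((pr("scene",P)-[220,120])/.45).round(0)
for d in((0,0,0),(.042,0,.013),(-.042,0,.013),(.042,0,.05)): print("tcp+",d,f(p+d))
for X in((.598,-.007),(.605,-.007),(.61,-.007)):
  print(X,"lidtop",f([*X,.1375]),"lid raised edges",f([X[0],X[1]-.021,.1375]),f([X[0],X[1]+.021,.1375]),"flange",f([*X,.104]))
E
python3 - <<'E'
import cv2,numpy as np
a=cv2.imread("pics/scene1.png")[170:290,255:375]
cv2.imwrite("pics/c2.png",cv2.resize(a,(600,600),interpolation=cv2.INTER_CUBIC))
E
```

```text
tcp+ (0, 0, 0) [202. 175.]
tcp+ (0.042, 0, 0.013) [219. 195.]
tcp+ (-0.042, 0, 0.013) [189. 137.]
tcp+ (0.042, 0, 0.05) [222. 167.]
(0.598, -0.007) lidtop [196. 205.] lid raised edges [177. 210.] [216. 201.] flange [194. 227.]
(0.605, -0.007) lidtop [199. 210.] lid raised edges [179. 214.] [218. 206.] flange [197. 232.]
(0.61, -0.007) lidtop [200. 214.] lid raised edges [181. 218.] [220. 209.] flange [198. 236.]
```

View pics/c2.png

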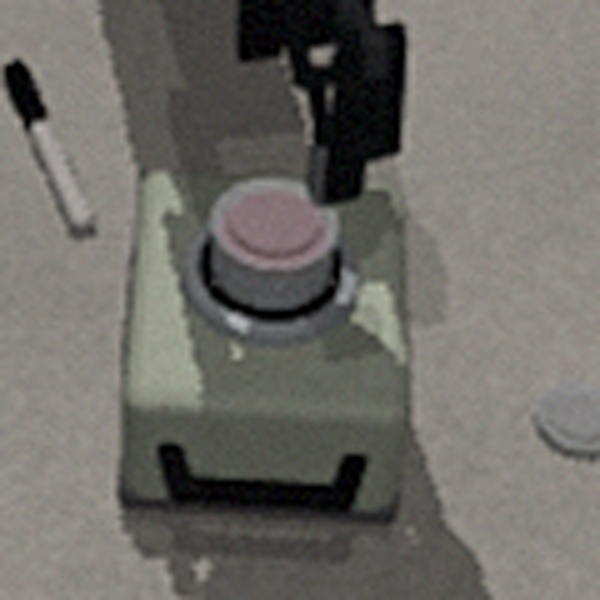

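The front finger tip, at c2 (315,195), lands where the scene calibration predicts, so the scene camera agrees with the robot. The plate centre is at c2 (272,222), which puts x at about 0.605 to 0.609. The grip will show the rest.

```bash
python3 -m creep '[[1,-0.0035,-0.002,0.017,0,0,0],[1,0,0,0.017,0,0,0],[1,0,0,0.017,0,0,0],[1,0,0,0.017,0,0,0],[1,0,0,0,0,0,0],[1,0,0,0,0,0,0]]'
python3 - <<'E'
from h import *
from scipy.optimize import least_squares
go([.606,-.007,.1215],0)
im=get_image("scene");cv2.imwrite("pics/scene2.png",im[:,:,::-1])
# fit both cams: agar pixel centre and flange extent
th=np.linspace(0,2*np.pi,200)
def circ(c,x,y,z,r): return np.array([pr(c,[x+r*np.cos(t),y+r*np.sin(t),z]) for t in th])
for x in(.598,.602,.606,.610):
    a=circ("scene",x,-.007,.104,.041);b=circ("scene",x,-.007,.130,.0265)
    print(x,"flange",a.min(0).round(1),a.max(0).round(1),"agar",b.min(0).round(1),b.max(0).round(1))
    a=circ("top",x,-.007,.104,.041);print("  top flange",a.min(0).round(1),a.max(0).round(1))
print("scene seen flange L,R,bottom",255+185/5,255+355/5,170+342/5,"agar L R T B",255+216/5,255+328/5,170+190/5,170+258/5)
print("top seen flange LRTB",110+266/2,110+338/2,90+171/2,90+242/2)
E
```

```text
t: 3.8
tool_pos: [0.604, -0.0117, 0.1203]
tool_rot: [-2.228, -2.213, 0.002]
contact_force: [0.2, -0.2, 0.7]
opening: 0.0853
t 3.8 pos [ 0.604  -0.0117  0.1203] yaw_y -0.36 tilt [-0.0017  0.0002  0.    ] F [ 0.2 -0.2  0.7] op 0.0853 q6 -0.136
 shift tool [ 0.0047  0.002  -0.0012]
 turn z deg -0.3630847223003002
0.598 flange [289.8 209.6] [325.2 235.9] agar [296.4 206.3] [319.8 223.3]
  top flange [242.7 175.7] [279.1 211.7]
0.602 flange [290.3 210.8] [325.8 237.2] agar [297.  207.5] [320.5 224.6]
  top flange [242.7 173.9] [279.1 209.9]
0.606 flange [290.9 211.9] [326.5 238.5] agar [297.6 208.7] [321.1 225.9]
  top flange [242.7 172.2] [279.1 208.2]
0.61 flange [291.4 213.1] [327.1 239.8] agar [298.2 209.9] [321.7 227.2]
  top flange [242.7 170.5] [279.1 206.4]
scene seen flange L,R,bottom 292.0 326.0 238.4 agar L R T B 298.2 320.6 208.0 221.6
top seen flange LRTB 243.0 279.0 175.5 211.0
```

```bash
python3 -m creep '[[1,0.005,-0.0015,-0.001,0,0,0],[1,0,0,0,0,0,-0.36],[0.6,0,0,0,0,0,0],[0.6,0,0,0,0,0,0],[0.6,0,0,0,0,0,0],[0.6,0,0,0,0,0,0],[0.5,0,0,0,0,0,0],[0.5,0,0,0,0,0,0],[0.5,0,0,0,0,0,0]]' 20
python3 - <<'E'
from h import *
go([.6025,-.007,.1215],0)
E
```

```text
t: 4.75
tool_pos: [0.6018, -0.0064, 0.1227]
tool_rot: [-2.219, -2.22, 0.004]
contact_force: [-5.6, 0.6, 4.5]
opening: 0.0568
t 4.75 pos [ 0.6018 -0.0064  0.1227] yaw_y 0.03 tilt [-0.0038  0.0001  0.    ] F [-5.6  0.6  4.5] op 0.0568 q6 -0.134
 shift tool [-0.0006  0.0007  0.0012]
 turn z deg 0.03333209495514211
```

```bash
python3 -m creep '[[0.5,0,-0.0007,-0.002,0,0,0],[0.5,0,0,-0.008,0,0,0],[0.5,0,0,-0.02,0,0,0],[0.5,0,0,-0.03,0,0,0],[0.5,0,0,-0.03,0,0,0],[0.5,0,0,0,0,0,0],[0.5,0,0,0,0,0,0]]'
python3 - <<'E'
from h import *
go([.480,-.2545,.21],4.6)
im=get_image("scene");cv2.imwrite("pics/scene3.png",im[:,:,::-1])
cv2.imwrite("pics/c3.png",cv2.resize(im[150:290,255:395,::-1],(560,560),interpolation=cv2.INTER_CUBIC))
E
```

```text
t: 5.45
tool_pos: [0.6033, -0.0066, 0.2139]
tool_rot: [2.219, 2.22, 0.003]
contact_force: [-0.8, 0.0, -0.5]
opening: 0.0572
t 5.45 pos [ 0.6033 -0.0066  0.2139] yaw_y 0.02 tilt [ 0.0034 -0.0004  0.    ] F [-0.8  0.  -0.5] op 0.0572 q6 -0.135
 shift tool [-0.2479 -0.1234  0.0036]
 turn z deg -4.581211692053088
```

View pics/c3.png

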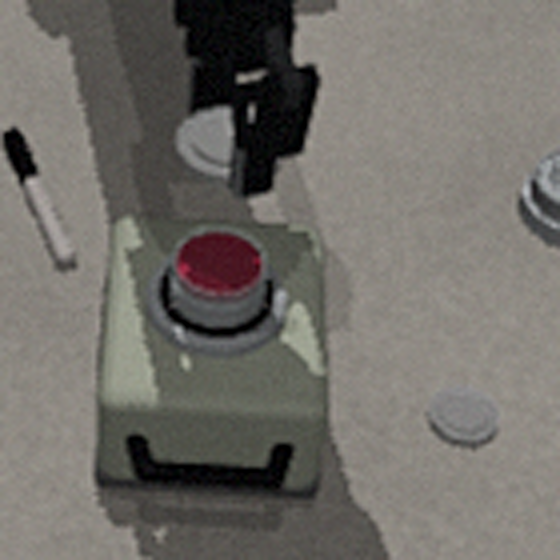

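The lid is held level at c3 (210,145) and the open agar shows at (218,262). Next, over to the tray.

```bash
python3 -m creep '[[0.5,-0.0413,-0.0206,0,0,0,0],[0.5,-0.0413,-0.0206,0,0,0,0],[0.5,-0.0413,-0.0206,0,0,0,0],[0.5,-0.0413,-0.0206,0,0,0,0],[0.5,-0.0413,-0.0206,0,0,0,0],[0.5,-0.0413,-0.0206,0,0,0,0],[0.5,0,0,0.035,0,0,-4.6],[0.5,0,0,0.045,0,0,0],[0.5,0,0,0.045,0,0,0],[0.5,0,0,0.04,0,0,0],[0.5,0,0,0.02,0,0,0],[0.5,0,0,0,0,0,0],[0.5,0,0,0,0,0,0],[0.5,0,0,0,0,0,0]]'
python3 - <<'E'
from h import *
go([.480,-.2545,.0005],4.6)
E
```

```text
t: 6.9
tool_pos: [0.4799, -0.255, 0.0289]
tool_rot: [2.128, 2.307, 0.001]
contact_force: [1.2, -0.7, 0.4]
opening: 0.0571
t 6.9 pos [ 0.4799 -0.255   0.0289] yaw_y 4.62 tilt [ 0.0022 -0.0016  0.    ] F [ 1.2 -0.7  0.4] op 0.0571 q6 -0.706
 shift tool [0.0005 0.0001 0.0284]
 turn z deg 0.022905465810310943
```

```bash
python3 -m creep '[[0.5,0,0,0.01,0,0,0],[0.5,0,0,0.01,0,0,0],[0.5,0,0,0.006,0,0,0],[0.5,0,0,0.002,0,0,0],[0.5,0,0,0,0,0,0],[0.5,0,0,0,0,0,0]]'
python3 - <<'E'
from h import *
go([.480,-.2545,.0],4.6)
im=get_image("scene");cv2.imwrite("pics/scene4.png",im[:,:,::-1])
E
```

```text
t: 7.5
tool_pos: [0.4789, -0.2543, -0.0008]
tool_rot: [2.13, 2.309, 0.0]
contact_force: [-0.4, -0.2, 0.6]
opening: 0.0572
t 7.5 pos [ 0.4789 -0.2543 -0.0008] yaw_y 4.62 tilt [ 0.0002 -0.0001  0.    ] F [-0.4 -0.2  0.6] op 0.0572 q6 -0.706
 shift tool [-0.0003  0.0011 -0.0008]
 turn z deg 0.019348784365263327
```

Release, lift, and look.

```bash
python3 -m creep '[[0.75,0,0,0,0,0,0],[0.9,0,0,0,0,0,0],[0.95,0,0,0,0,0,0],[0.95,0,0,-0.01,0,0,0],[0.95,0,0,-0.03,0,0,0],[1,0,0,-0.045,0,0,0],[1,0,0,-0.045,0,0,0],[1,0,0,-0.045,0,0,0],[1,0,0,0,0,0,0]]'
python3 - <<'E'
from h import *
go([.515,.290,.11],None)
im=get_image("scene");cv2.imwrite("pics/scene5.png",im[:,:,::-1])
print(models.search_frame("scene","lid"),models.search_frame("scene","head"))
a=im[170:310,150:290,::-1];b=im[170:310,330:470,::-1]
cv2.imwrite("pics/c4.png",cv2.resize(np.hstack([a,b]),(800,400),interpolation=cv2.INTER_CUBIC))
E
```

```text
t: 8.45
tool_pos: [0.4827, -0.257, 0.184]
tool_rot: [2.119, 2.298, 0.003]
contact_force: [-0.7, 0.1, 0.5]
opening: 0.0855
t 8.45 pos [ 0.4827 -0.257   0.184 ] yaw_y 4.63 tilt [ 0.0129 -0.0093  0.0001] F [-0.7  0.1  0.5] op 0.0855 q6 -0.706
 shift tool [0.5434 0.0754 0.0694]
[{'extent': [189.9, 224.8, 209.3, 245.3], 'conf': 0.88}, {'extent': [362.3, 246.8, 380.1, 263.1], 'conf': 0.64}] [{'extent': [386.0, 186.4, 412.1, 211.9], 'conf': 0.94}, {'extent': [167.8, 209.8, 235.5, 267.4], 'conf': 0.32}]
```

View pics/c4.png

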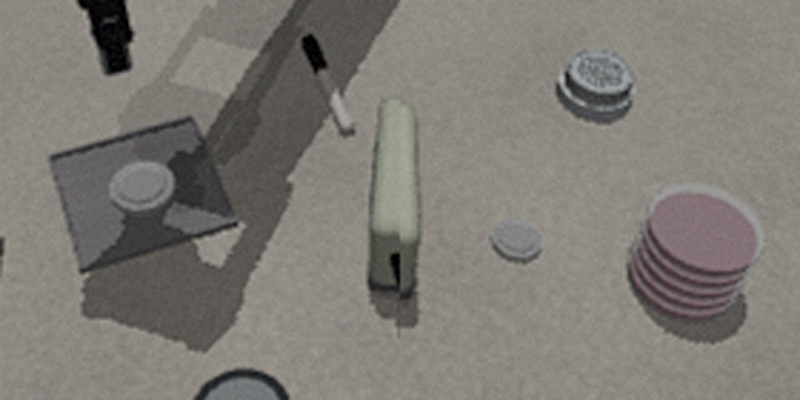

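The lid sits right way up at (142,185), close to the tray centre. The head is untouched at (599,75). I'll go to the head and grip it twice, 90 degrees apart, to centre it in both axes.

```bash
python3 -m creep '[[1,0,0,0,0,0,4.6],[1,0.0456,0.0027,0,0,0,0],[1,0.0456,0.0027,0,0,0,0],[1,0.0456,0.0027,0,0,0,0],[1,0.0456,0.0027,0,0,0,0],[1,0.0456,0.0027,0,0,0,0],[1,0.0456,0.0027,0,0,0,0],[1,0.0456,0.0027,0,0,0,0],[1,0.0456,0.0027,0,0,0,0],[1,0.0456,0.0027,0,0,0,0],[1,0.0456,0.0027,0,0,0,0],[1,0.0456,0.0027,0,0,0,0],[1,0.0456,0.0027,0.02,0,0,0],[1,0,0,0.04,0,0,0],[1,0,0,0.03,0,0,0],[1,0,0,0,0,0,0],[1,0,0,0,0,0,0]]'
python3 - <<'E'
from h import *
go([.515,.290,.012],0)
im=get_image("scene");cv2.imwrite("pics/scene6.png",im[:,:,::-1])
cv2.imwrite("pics/c6.png",cv2.resize(im[120:240,340:460,::-1],(600,600),interpolation=cv2.INTER_CUBIC))
p=ctrl.get_obs()["tool_pos"]
f=lambda P:((pr("scene",P)-[340,120])*5).round(0)
print("tip",f(p+[.0427,0,.013]),"head top",f([.515,.29,.033]))
E
```

```text
t: 10.3
tool_pos: [0.5098, 0.2923, 0.0827]
tool_rot: [-2.22, -2.221, 0.006]
contact_force: [-0.6, -0.6, 0.5]
opening: 0.0852
t 10.3 pos [0.5098 0.2923 0.0827] yaw_y 0.01 tilt [-0.0036 -0.0015  0.    ] F [-0.6 -0.6  0.5] op 0.0852 q6 0.394
 shift tool [-0.0022  0.0054  0.0707]
 turn z deg 0.014736934927384482
tip [362. 334.] head top [291. 375.]
```

View pics/c6.png

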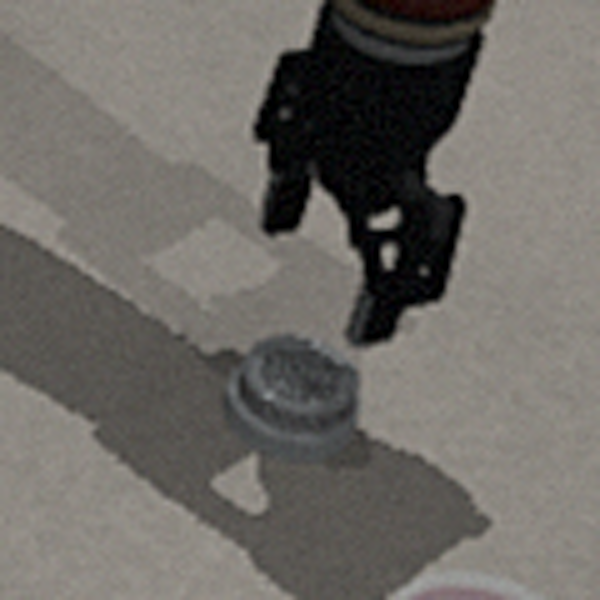

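The head's sieve is at c6 (304,375). Weighting the two cameras puts it near (0.517, 0.293). Descend and grip along x.

```bash
python3 -m creep '[[1,0.0007,0.007,0.02,0,0,0],[1,0,0,0.02,0,0,0],[1,0,0,0.02,0,0,0],[1,0,0,0.01,0,0,0],[1,0,0,0,0,0,0],[0.6,0,0,0,0,0,0],[0.6,0,0,0,0,0,0],[0.6,0,0,0,0,0,0],[0.5,0,0,0,0,0,0],[0.5,0,0,0,0,0,0],[0.5,0,0,0,0,0,0]]' 20
python3 - <<'E'
from h import *
go([.515,.293,.013],0)
E
```

```text
t: 11.45
tool_pos: [0.519, 0.2941, 0.0163]
tool_rot: [2.22, 2.221, 0.003]
contact_force: [-3.4, -1.4, 6.7]
opening: 0.0613
t 11.45 pos [0.519  0.2941 0.0163] yaw_y 0.02 tilt [0.0019 0.0009 0.    ] F [-3.4 -1.4  6.7] op 0.0613 q6 0.39
 shift tool [-0.0011 -0.004   0.0033]
 turn z deg 0.02305223667734424
```

```bash
python3 -m creep '[[1,0,0,0,0,0,0],[1,0,0,0,0,0,0],[1,0,0,0,0,0,0],[1,0,0,0,0,0,-8.5],[1,0,0,0,0,0,-8.5],[1,0,0,0,0,0,-8.5],[1,0,0,0,0,0,-8.5],[1,0,0,0,0,0,-8.5],[1,0,0,0,0,0,-8.5],[1,0,0,0,0,0,-8.5],[1,0,0,0,0,0,-8.5],[1,0,0,0,0,0,-8.5],[1,0,0,0,0,0,-8.5],[1,0,0,0,0,0,-5],[1,0,0,0,0,0,0],[1,0,0,0,0,0,0]]' 20
python3 - <<'E'
from h import *
go([.518,.2935,.0125],90)
E
```

```text
t: 13.05
tool_pos: [0.518, 0.2935, 0.0141]
tool_rot: [-0.002, -3.141, 0.0]
contact_force: [-0.5, 0.2, 0.1]
opening: 0.0854
t 13.05 pos [0.518  0.2935 0.0141] yaw_y 89.91 tilt [-0.0001 -0.0001  0.    ] F [-0.5  0.2  0.1] op 0.0854 q6 -1.179
 shift tool [-0.     -0.      0.0016]
 turn z deg -0.08944121916275094
```

```bash
python3 -m creep '[[1,-0.001,0,0.001,0,0,0],[0.6,0,0,0,0,0,0],[0.6,0,0,0,0,0,0],[0.6,0,0,0,0,0,0],[0.5,0,0,0,0,0,0],[0.5,0,0,0,0,0,0],[0.5,0,0,0,0,0,0],[0.5,0,0,0,0,0,0]]' 50
python3 - <<'E'
from h import *
go([.601,-.0065,.012],90)
E
```

```text
t: 13.85
tool_pos: [0.5196, 0.2939, 0.0139]
tool_rot: [-0.0, 3.14, 0.001]
contact_force: [0.4, 1.3, 3.0]
opening: 0.0604
t 13.85 pos [0.5196 0.2939 0.0139] yaw_y 90.01 tilt [0.0011 0.0006 0.    ] F [0.4 1.3 3. ] op 0.0604 q6 -1.181
 shift tool [-0.0814 -0.3004  0.0018]
 turn z deg 0.013394113991310519
```

```bash
python3 -m creep '[[0.5,0,0,-0.01,0,0,0],[0.5,0,0,-0.04,0,0,0],[0.5,0,0,-0.045,0,0,0],[0.5,0,0,-0.045,0,0,0],[0.5,0,0,-0.025,0,0,0],[0.5,-0.0116,-0.0429,0,0,0,0],[0.5,-0.0116,-0.0429,0,0,0,0],[0.5,-0.0116,-0.0429,0,0,0,0],[0.5,-0.0116,-0.0429,0,0,0,0],[0.5,-0.0116,-0.0429,0,0,0,0],[0.5,-0.0116,-0.0429,0,0,0,0],[0.5,-0.0116,-0.0429,0,0,0,0],[0.5,0,0,0,0,0,0],[0.5,0,0,0,0,0,0],[0.5,0,0,0,0,0,0]]'
python3 - <<'E'
from h import *
go([.601,-.0065,.155],90)
im=get_image("scene");cv2.imwrite("pics/scene7.png",im[:,:,::-1])
cv2.imwrite("pics/c7.png",cv2.resize(im[150:250,250:350,::-1],(600,600),interpolation=cv2.INTER_CUBIC))
p=ctrl.get_obs()["tool_pos"]
th=np.linspace(0,2*np.pi,100)
def ext(X,r):
    P=np.array([pr("scene",[X[0]+r*np.cos(t),X[1]+r*np.sin(t),X[2]]) for t in th]);P=(P-[250,150])*6;return P.min(0).round(0),P.max(0).round(0)
b=p-[0,0,.0139]
print("skirt bottom",ext(b,.036),"flange",ext([.601,-.0065,.104],.041),"plate rim",ext([.601,-.0065,.133],.0265))
E
```

```text
t: 15.35
tool_pos: [0.5995, -0.0058, 0.1776]
tool_rot: [0.002, -3.14, -0.001]
contact_force: [0.0, -0.3, -1.7]
opening: 0.0603
t 15.35 pos [ 0.5995 -0.0058  0.1776] yaw_y 90.06 tilt [-0.0018  0.0006  0.    ] F [ 0.  -0.3 -1.7] op 0.0603 q6 -1.706
 shift tool [-0.0015 -0.0007  0.0226]
 turn z deg 0.06197183219794056
skirt bottom (array([262., 260.]), array([458., 399.])) flange (array([242., 363.]), array([455., 521.])) plate rim (array([283., 338.]), array([424., 440.]))
```

View pics/c7.png

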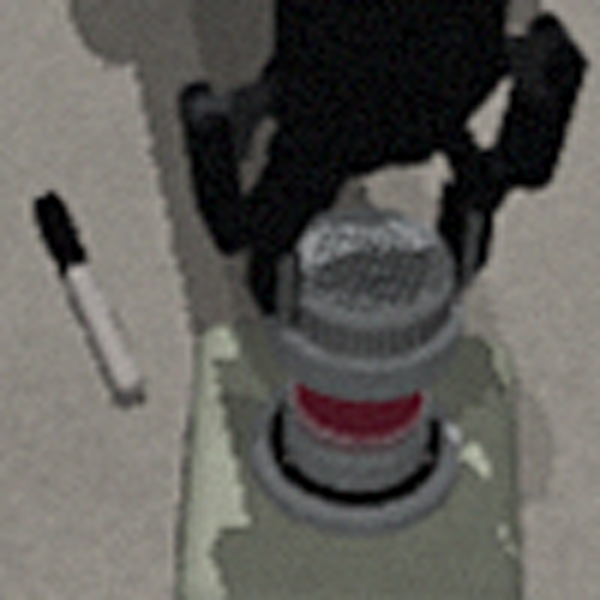

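The head is held level with its skirt at c7 x 270–465, and the flange is at 252–462. Both are shifted alike from prediction, so the head is centred over the seat to within about 1–2 mm. I descend gently, watching the forces.

```bash
python3 -m creep '[[0.5,-0.001,-0.0007,0.01,0,0,0],[0.5,0,0,0.01,0,0,0],[0.5,0,0,0.008,0,0,0],[0.5,0,0,0.004,0,0,0],[0.5,0,0,0.003,0,0,0],[0.5,0,0,0,0,0,0],[0.5,0,0,0,0,0,0]]'
python3 - <<'E'
from h import *
go([.6005,-.0065,.127],90)
E
```

```text
t: 16.1
tool_pos: [0.6016, -0.0074, 0.1436]
tool_rot: [-0.001, 3.141, -0.0]
contact_force: [0.3, -0.2, -2.6]
opening: 0.0602
t 16.1 pos [ 0.6016 -0.0074  0.1436] yaw_y 90.02 tilt [ 0.0005 -0.0001  0.    ] F [ 0.3 -0.2 -2.6] op 0.0602 q6 -1.707
 shift tool [0.0011 0.0009 0.0166]
 turn z deg 0.018854140304469524
```

```bash
python3 -m creep '[[0.5,0.0006,0.0004,0.003,0,0,0],[0.5,0,0,0.002,0,0,0],[0.5,0,0,0.002,0,0,0],[0.5,0,0,0,0,0,0]]'; python3 -m creep '[[0.5,0,0,0.002,0,0,0],[0.5,0,0,0.002,0,0,0],[0.5,0,0,0,0,0,0],[0.5,0,0,0,0,0,0]]'
```

```text
t: 16.5
tool_pos: [0.6005, -0.0069, 0.1358]
tool_rot: [0.001, -3.141, -0.0]
contact_force: [0.6, -0.1, -1.7]
opening: 0.0607
t: 16.9
tool_pos: [0.6007, -0.007, 0.1322]
tool_rot: [0.0, -3.141, -0.0]
contact_force: [0.4, 1.1, -1.7]
opening: 0.0605
```

```bash
python3 -m creep '[[0.5,0,0,0.002,0,0,0],[0.5,0,0,0.002,0,0,0],[0.5,0,0,0.001,0,0,0],[0.5,0,0,0,0,0,0]]'; python3 -m creep '[[0.5,0,0,0.0015,0,0,0],[0.5,0,0,0,0,0,0],[0.5,0,0,0,0,0,0]]'
```

```text
t: 17.3
tool_pos: [0.6006, -0.0069, 0.127]
tool_rot: [0.001, -3.141, -0.0]
contact_force: [0.8, 0.0, -1.0]
opening: 0.0602
t: 17.6
tool_pos: [0.601, -0.007, 0.1264]
tool_rot: [-0.001, 3.141, -0.0]
contact_force: [-1.5, 0.6, 2.0]
opening: 0.0606
```

Contact with the pin tops at TCP 0.1264, as expected. Add a light push and turn.

```bash
python3 -m creep '[[0.5,0,0,0.001,0,0,0],[0.5,0,0,0,0,0,3],[0.5,0,0,0,0,0,3],[0.5,0,0,0,0,0,3],[0.5,0,0,0,0,0,3],[0.5,0,0,0,0,0,3],[0.5,0,0,0,0,0,3],[0.5,0,0,0,0,0,3],[0.5,0,0,0,0,0,3]]'
```

```text
t: 18.5
tool_pos: [0.6014, -0.0067, 0.1262]
tool_rot: [0.655, 3.071, 0.001]
contact_force: [-2.7, 1.6, 5.4]
opening: 0.0604
```

```bash
python3 -m creep '[[0.5,0,0,0,0,0,3],[0.5,0,0,0,0,0,3],[0.5,0,0,0,0,0,3],[0.5,0,0,0,0,0,3],[0.5,0,0,0,0,0,3],[0.5,0,0,0,0,0,3]]'; python3 -c "
from h import *
go(None)"
```

```text
t: 19.1
tool_pos: [0.6005, -0.0069, 0.1241]
tool_rot: [-1.128, -2.932, 0.0]
contact_force: [-0.3, -0.2, -2.5]
opening: 0.0605
t 19.1 pos [ 0.6005 -0.0069  0.1241] yaw_y 47.89 tilt [-0.0004 -0.      0.    ] F [-0.3 -0.2 -2.5] op 0.0605 q6 -0.971
```

It dropped between 24 and 42 degrees of turn and the contact force vanished. Now straight down.

```bash
python3 -m creep '[[0.5,0,0,0.0015,0,0,0],[0.5,0,0,0.0015,0,0,0],[0.5,0,0,0.001,0,0,0],[0.5,0,0,0,0,0,0],[0.5,0,0,0,0,0,0]]'; python3 -m creep '[[0.5,0,0,0.001,0,0,0],[0.5,0,0,0.001,0,0,0],[0.5,0,0,0.001,0,0,0],[0.5,0,0,0,0,0,0],[0.5,0,0,0,0,0,0]]'
```

```text
t: 19.6
tool_pos: [0.6008, -0.007, 0.1209]
tool_rot: [1.125, 2.933, -0.0]
contact_force: [-1.2, -0.4, -1.2]
opening: 0.0607
t: 20.1
tool_pos: [0.6009, -0.007, 0.1191]
tool_rot: [1.125, 2.933, -0.0]
contact_force: [-4.9, 0.4, 6.7]
opening: 0.0602
```

```bash
python3 -m creep '[[0.5,0.0004,-0.0003,0.001,0,0,0],[0.5,0,0,0.001,0,0,0],[0.5,0,0,0.001,0,0,0],[0.5,0,0,0,0,0,0],[0.5,0,0,0,0,0,0]]'
```

```text
t: 20.6
tool_pos: [0.6009, -0.007, 0.1179]
tool_rot: [1.125, 2.932, 0.0]
contact_force: [-7.2, 0.8, 13.2]
opening: 0.0605
```

```bash
python3 -m creep '[[0.5,0,0,0.001,0,0,0],[0.5,0,0,0.001,0,0,0],[0.5,0,0,0,0,0,0],[0.5,0,0,0,0,0,0]]'
```

```text
t: 21.0
tool_pos: [0.6009, -0.007, 0.1178]
tool_rot: [1.125, 2.932, -0.0]
contact_force: [-12.3, 1.3, 22.0]
opening: 0.0601
```

TCP stopped at 0.1178 while the force rose from 13 to 22 N, which is a hard stop about 8.6 mm below the pin tops (9 mm expected). One last look.

Run:
```python
from h import *
im=get_image("scene")
a=im[170:290,240:360,::-1];b=im[180:300,140:260,::-1]
cv2.imwrite("pics/c8.png",cv2.resize(np.hstack([a,b]),(800,400),interpolation=cv2.INTER_CUBIC))
for n in("dish_stack","magnifier","marker","lid"): print(n,[(np.round(d["extent"]).tolist(),round(d["conf"],2)) for d in models.search_frame("scene",n)])
go(None)
```

```text
dish_stack [([412.0, 234.0, 458.0, 285.0], 0.59)]
magnifier []
marker [([259.0, 184.0, 275.0, 218.0], 0.55), ([410.0, 235.0, 457.0, 284.0], 0.22)]
lid [([191.0, 224.0, 208.0, 244.0], 0.81), ([360.0, 249.0, 382.0, 263.0], 0.73), ([295.0, 205.0, 326.0, 236.0], 0.36)]
t 21.25 pos [ 0.6009 -0.007   0.1177] yaw_y 48.04 tilt [ 0.0007 -0.0005  0.    ] F [-13.    1.8  20.3] op 0.06 q6 -0.974
```

View pics/c8.png

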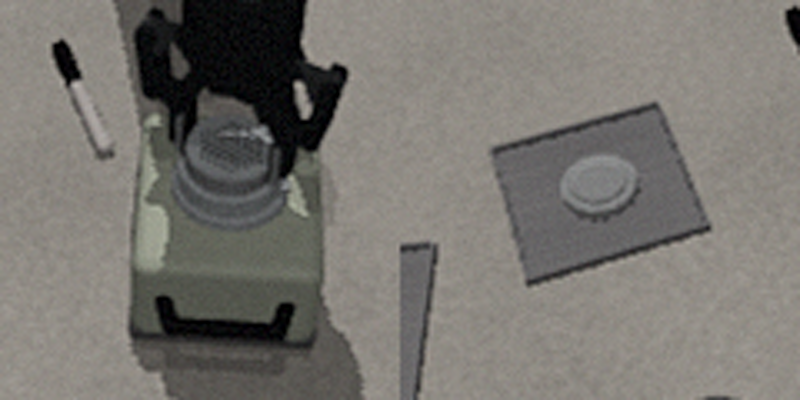

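The head stands flat on the flange at (230,170), still held. The lid lies in the tray at (600,185). Handing in.

```bash
python3 -c "
from station import finish_job
print(finish_job())"
```

```text
the job is handed in; nothing more can be done
None
```

The job is handed in at about 21 s. The lid lies the right way up near the middle of the left-hand tray, and the head is keyed and still held pressed home. `finish_job` gives no verdict, so this rests on my own checks below.

- **Head:** it dropped over the pins after 24 to 42° of turning. The final push met a hard stop 8.6 mm below the pin tops (9 mm expected), and the height stayed the same while the force rose from 13 to 22 N. The push was about 20 N and the tool tilt under 0.001 rad at the last reading. The last picture shows the head flat on the flange.
- **Sideways force:** the push carries about 13 N sideways, in −x. It grew with the push, but the tool did not move sideways.
- **Camera disagreement:** the two cameras differed by 6 to 10 mm in x. The lid grip and the easy fit over the spigot gave the x position I used, about 0.601 m.
- **Lid:** the last picture shows it lying inside the tray.
- **Stack, marker and lens:** the detector found the stack and the marker where they started. It missed the hand lens in the last picture, but no move went near it.

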